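# Push a plaster mould through the sprung flap of the drying box

### The arm

A 6-joint arm with a two-finger parallel gripper is mounted at the origin on the work surface. World frame = base frame: x ahead of the robot, y to its left, z up, the work surface at z = 0. Lengths are in m, angles in rad, forces in N, time in s.
With the tool pointing down it reaches from about 0.25 to 0.725 m from the base axis. Payload 9.7 kg.
Tool frame: the origin (TCP) lies between the finger pads; the fingertips stand 19 mm ahead of it and the grasp point (between the pads) is the TCP; z points along the fingers, x is the direction in which the jaws open and shut, and the axes are right-handed (so a half turn about z gives the same grasp; the last joint's range is limited). The gripper opens to 85 mm and grips with 20 to 120 N. Pads are 22 mm wide; open, the fingers measure 114 mm over their backs; the gripper's body (76 mm by 85 mm) begins 54 mm behind the grasp point. The pads swing forward as they close: fully open they stand 13 mm farther back than shut.
Start: joints at [1.142, 0.087, 0.176, 1.66, 0, 1.571], TCP at [0.229, 0.5, 0.25] pointing down, gripper open.
Joint ranges: [-3.13, 3.13], [-0.85, 1.81], [-1.15, 1.24], [-2.2, 2.28], [-1.44, 1.52], [-3.14, 3.14]. Speed limits (rad/s): [2.22, 2.22, 2.57, 3.14, 3.14, 3.14].

### API

Orientations are given as [roll, pitch, yaw] about the fixed x, y, z axes, in that order (R = Rz(yaw) Ry(pitch) Rx(roll)).
In Python, from rig import robot, optics gives the robot as it stands. The module is installed in compiled form; this text tells all that it offers.
- The arm moves only by the tool arm_command, never from a script. Its argument "increments" is a list of rows, each an object with "hand": the finger opening in mm, from 0 to 85.4; "linear": the shift along the world's x, y, z in units of 40 mm (1.0 is 40 mm), a list of three; "yaw": the turn about the world's z in units of 8 degrees (1.0 is 8 degrees). In form: [{"hand": hand, "linear": [dx, dy, dz], "yaw": yaw}, ...]. A call has 1 to 20 rows; each row is the pose to reach, as a shift and turn from the pose commanded when the call began; what a row does not reach only later rows make up. A row lasts 1/10 s, in which the tool goes at most 50 mm and 8.59 degrees, less where a joint would pass 70% of its speed; a pose out of reach is approached as far as the arm can. A call with a gripper value outside its range is refused whole. The fingers move at their own pace and stop on an object; "squeeze" is the grip in N (left out, the last holds). Time passes only in rows, so rows that repeat a pose let the fingers close. It gives the time, the measured TCP pose, the force and the opening at its end, in the units of the state.
- robot.get_obs(): the state, without advancing time (a new reading comes with each control period).
- optics.capture(name): name is "scene" or "top"; returns a dict with "color" (400x640x3 uint8, red, green, blue), "z_map" (400x640 float32, m along the optical axis (not along the pixel's ray), 0 where there is no reading), "vertical_fov" (degrees; the focal length in pixels is half the picture's height over the tangent of half this angle, whatever the lens; pixels are square), "cx", "cy" (the principal point, pixels), "k1" (the pictures are not rectified: a ray, as slopes to the right and down, at radius r is drawn at 1 + k1 r^2 times it, then the intrinsics apply), "xyz" and "rotation" of the camera in the world. Camera axes: x right, y up, looking along -z (the intrinsics and any distortion apply to the point x, -y, -z); pixel columns grow to the right and rows downward; lengths in m; the calibration is good to about 2 mm. A picture is of the moment at which its call begins.
- robot.close_job(): hands the job in, once; it reports no verdict.
Trained networks look in the newest picture that a camera, given by its name, has taken for a name from the list of things; names that differ only in an ending like _2 or _b are one class to them, and where a whole thing is asked for, a point or a joint stands for the part that bears it (a point fixed in the world has none). Each returns a list of dicts, best first, with "conf" (0 to 1); they miss things now and then, are a little off and sometimes report something else, mostly with a low value. They report only what shows in the picture. A call takes as long as a camera call. They do not tell look-alikes from the thing itself.
- optics.look_for(camera, target): "at" ([column, row] in pixels, amid what is visible of it).
- optics.silhouettes(camera, target): "mask" (400x640 bool, what is visible of it) and "at" ([column, row] in pixels, amid what is visible of it).
- optics.tip_of(camera, target): "at" ([column, row] in pixels: a listed point, or the origin of a listed thing).
The state is a dict: "clock": time; "q": joint angles; "dq": joint speeds; "tau": joint torques, N m; "eef_pos": TCP position; "eef_rot": TCP orientation; "force": force on the tool from outside, world axes, zero at the start; "moment": the same for the moment, N m; "finger_gap": finger opening in m.
Only numpy, scipy, OpenCV 4.12 (cv2) and the standard library are available. Lean on these libraries where they do the work, as an engineer would, in place of code of your own. Each camera call takes 0.05 s, during which the arm holds its last target.

### The job

Use the wooden pusher to slide the plaster mould on its plywood bat through the sprung flap and right into the drying box, so that the flap swings shut behind it. Then take the pusher out and lay it down flat on its underside, as it lay at first, on the table wholly outside the box. Push the mould with the pusher only, not with the hand, and do not disturb the figure, the mug or the stack of boards.

Things in the scene. Friction and masses are not known exactly. Their poses are not given: they have to be found in the camera images.
- dryer: Grey sheet-metal drying box fixed on the table, mouth to the robot's right (about -y). Origin: on the table at mid-mouth; x points horizontally INTO the box, y across the mouth, z up. Opening 160 mm wide; lintel from z 90 to 120 mm. Inside: a plain channel 160 mm wide, 282 mm deep, the table its floor (no sill). Walls 8 mm thick, 120 mm high; wire grid on top; a 160 mm high fan unit behind.
- flap (a joint): Flap closing the mouth, rad: 0 hanging shut, up to 1.45 as its lower edge swings inwards (dryer +x); opens inwards only. Hinge along the dryer's y at x 8 mm, z 85 mm. 154 mm wide, 4 mm thick, 75 mm from hinge to lower edge. A weak spring shuts it (0.4 N at the edge when shut, 1.3 N wide open).
- flap_edge (a point): Middle of the flap's lower edge; 10 mm above the table when shut. The flap rests on whatever passes under it, its edge then up to 75 mm inside the mouth, so it drops shut only once the mould's back end is some 75 mm or more past the mouth and the pusher is out.
- mould: Two-part white plaster mould, 109 x 84 x 38 mm, dark pour hole on top, fixed on a plywood bat 130 (x) x 100 (y) x 12 mm; 50 mm high in all, about 0.6 kg. Origin: centre of the bat's underside; x along its length, z up. Stands on the table in front of the mouth, its x axis within 0.25 rad of the dryer's x; slides (friction about 0.6) and squares up to a flat pushing face.
- pusher: Wooden pusher, 0.22 kg, lying on the table: upright grip post, bar and cross head. Origin: underside, below the middle of the post; x along the bar to the head, z up. Post 40 (x) x 26 (y) x 90 mm high. Bar 20 mm wide, z 25 to 45 mm. Head 80 mm wide (y), 14 mm thick, 30 mm high from the underside, flat front face at x = 160 mm; tail at x = -20 mm.
- pusher_grip (a point): Where to grip the pusher's post from above: on the post's middle line, 65 mm above the pusher's underside (25 mm below the top of the post). Close the fingers across y, 26 mm wide.
- pusher_head (a point): Middle of the front face of the pusher's head, x = 160 mm and 15 mm above its underside.
- figure: Bystander: terracotta standing figure about 205 mm high on a 110 mm square plywood base. Origin: centre of its underside.
- mug: Bystander: white mug, 80 mm across, 90 mm high. Origin: centre of its underside.
- boards: Bystander: stack of four plywood boards, about 130 x 115 mm and 48 mm high. Origin: centre of its underside.
Things that resemble listed ones, but are neither listed nor needed, are in the scene too. Leave any purple look-alike of the pusher alone.

How it is judged:
By the outcome, as a careful person would: the job done as asked, in the order asked, and still so for the second after the job is handed in, with the robot touching nothing.
It also fails if it takes over 54 s, if anything falls off the work surface, if the arm or the gripper's body presses on something with over 40 N, if the wrist force passes 120 N, or if a joint passes its speed limit or range.

## Working session

There is one attempt and no reset: what is moved stays moved. The work goes in short steps, Python scripts to look and compute and a tool call to move; the robot and the scene stay as the last step left them, time stands still between calls to the robot, and variables do not carry over. Pictures are saved under pics/ and viewed, and the job is handed in when it is done.

Besides the shell and the picture viewer there is one more tool, called after "Request:" by a JSON object that holds its "api" and its "payload", one argument or row to a line. arm_command: Moves the arm, as the interface text tells. Its arguments: {"type":"object","properties":{"increments":{"type":"array"},"squeeze":{"type":"number"}},"required":["increments"]}

```bash
mkdir -p pics; cat > h.py <<'E'
import numpy as np, cv2
from rig import robot, optics
def K(c):
    h,w=c["color"].shape[:2]; f=h/2/np.tan(np.radians(c["vertical_fov"])/2); return f
def rot(c):
    r=np.array(c["rotation"],float)
    if r.shape==(3,3): return r
    from scipy.spatial.transform import Rotation as R
    if r.size==3: return R.from_euler('xyz',r).as_matrix()
    return R.from_quat(r).as_matrix()
def ray(c,uv):
    f=K(c); uv=np.atleast_2d(np.array(uv,float))
    d=np.stack([(uv[:,0]-c["cx"])/f,(uv[:,1]-c["cy"])/f],1); s=d.copy()
    for _ in range(30): s=d/(1+c["k1"]*(s**2).sum(1,keepdims=True))
    return s
def dirs(c,uv):
    s=ray(c,uv); return np.stack([s[:,0],-s[:,1],-np.ones(len(s))],1)@rot(c).T
def onz(c,uv,z):
    d=dirs(c,uv); o=np.array(c["xyz"]); return o+d*((z-o[2])/d[:,2])[:,None]
def cloud(c):
    z=c["z_map"]; v,u=np.mgrid[0:400,0:640]
    d=dirs(c,np.stack([u.ravel(),v.ravel()],1)); p=np.array(c["xyz"])+d*z.ravel()[:,None]
    p[z.ravel()==0]=np.nan; return p.reshape(400,640,3)
def save(c,n): cv2.imwrite("pics/"+n,c["color"][:,:,::-1])
E
python3 - <<'E'
from h import *
for n in ["scene","top"]:
    c=optics.capture(n); save(c,n+"0.png"); print(n,{k:c[k] for k in c if k not in("color","z_map")}); np.savez(n+"0.npz",**{k:c[k] for k in c})
    P=cloud(c)
    for t in ["dryer","flap_edge","mould","pusher","pusher_grip","pusher_head","figure","mug","boards"]:
        for r in optics.tip_of(n,t)[:3]:
            print(t,np.round(r["at"]),round(r["conf"],2),end=" ")
            u,v=np.clip(np.round(r["at"]).astype(int),0,[639,399]); print(P[v,u].round(3))
print(robot.get_obs())
E
```

```text
scene {'vertical_fov': 52.710344927580046, 'cx': 317.3853739432156, 'cy': 196.2990783497409, 'k1': 0.02381095873178133, 'xyz': array([ 1.15332074, -0.29444845,  0.88727659]), 'rotation': array([0.65801414, 0.01164962, 1.30831056])}
dryer [423. 190.] 0.82 [ 0.544  0.165 -0.002]
mould [382. 200.] 0.85 [0.582 0.023 0.049]
pusher [237. 212.] 0.92 [ 0.515 -0.347  0.044]
pusher [174. 181.] 0.8 [ 0.344 -0.503  0.021]
pusher_grip [172. 168.] 0.96 [ 0.343 -0.494  0.071]
pusher_grip [230. 195.] 0.63 [ 0.492 -0.354  0.089]
pusher_head [224. 160.] 0.82 [ 0.312 -0.358  0.031]
pusher_head [241. 259.] 0.8 [ 0.636 -0.359  0.014]
figure [452. 258.] 0.63 [0.773 0.133 0.022]
mug [259. 163.] 0.95 [ 0.361 -0.263  0.042]
boards [325. 294.] 0.72 [ 0.792 -0.19   0.046]
top {'vertical_fov': 55.33468423897635, 'cx': 315.9693489331441, 'cy': 204.7238357222385, 'k1': -0.04204310456540127, 'xyz': array([ 0.40700142, -0.13812142,  1.05744834]), 'rotation': array([ 0.14976293, -0.03231477, -1.57531876])}
dryer [193. 211.] 0.71 [ 0.549  0.17  -0.002]
flap_edge [190. 211.] 0.85 [0.546 0.172 0.02 ]
mould [239. 214.] 
[... 484 characters left out ...]
.326 -0.259  0.003]
boards [324. 135.] 0.66 [ 0.754 -0.195  0.047]
{'clock': 1.0, 'q': array([1.14199684e+00, 8.69236368e-02, 1.75893286e-01, 1.65981922e+00,
       2.72505915e-06, 1.57082824e+00]), 'dq': array([ 0.00037066,  0.00056417, -0.00047711,  0.00134156,  0.00140964,
       -0.00081737]), 'tau': array([ 1.83124328e-03, -5.20106900e+01,  4.64871848e+01,  1.51160759e-03,
        1.00033949e-04, -2.36051511e-05]), 'eef_pos': array([0.22867349, 0.50019661, 0.25026772]), 'eef_rot': array([-3.14158993e+00,  5.32417083e-05,  1.14196493e+00]), 'force': array([-0.92639443, -0.28468773,  0.69223013]), 'moment': array([-0.06918248,  0.06790173,  0.03251367]), 'finger_gap': 0.08570564654128794}
```

View pics/scene0.png

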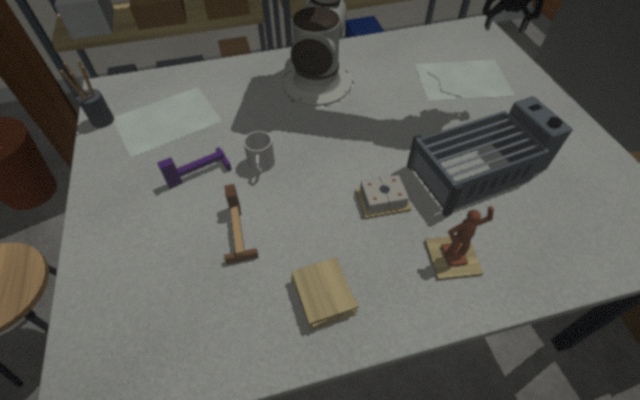

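View pics/top0.png

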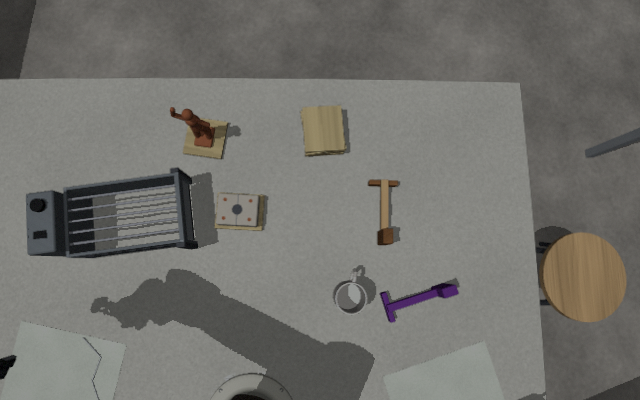

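The scene view shows the mould at (383,193), wooden pusher post (231,195) and head (240,256), with the purple look-alike at about (195,165). The top view shows the dryer mouth near column 190, the mould at (239,212), the wooden pusher from post (385,238) to head (384,183), and the figure, boards and mug clear of it. Next I'll measure the poses from depth.

```bash
python3 - <<'E'
from h import *
C={}
for n in ["top","scene"]:
    d=np.load(n+"0.npz"); c={k:d[k] for k in d}; c["cx"]=float(c["cx"]);C[n]=c
    P=cloud(c).reshape(-1,3)
    def sel(x0,x1,y0,y1,z0,z1):
        return P[(P[:,0]>x0)&(P[:,0]<x1)&(P[:,1]>y0)&(P[:,1]<y1)&(P[:,2]>z0)&(P[:,2]<z1)]
    def rect(name,p):
        if len(p)<5: print(n,name,len(p));return
        r=cv2.minAreaRect((p[:,:2]*1000).astype(np.float32)); print(n,name,len(p),"z",np.median(p[:,2]).round(4),np.round(r[0],1),np.round(r[1],1),round(r[2],2))
    rect("mouldtop",sel(.44,.64,-.06,.11,.044,.056))
    rect("bat",sel(.44,.64,-.06,.11,.006,.018))
    rect("posttop",sel(.42,.53,-.42,-.30,.083,.095))
    rect("bar+head",sel(.49,.7,-.42,-.28,.02,.055))
    rect("head",sel(.61,.7,-.42,-.28,.02,.055))
    rect("dryer120",sel(.40,.72,.12,.6,.112,.128))
    rect("fan",sel(.40,.72,.3,.7,.15,.17))
    rect("lintel",sel(.40,.72,.12,.20,.115,.125))
    rect("figure",sel(.66,.9,.04,.25,.006,.25))
    rect("figbase",sel(.66,.9,.04,.25,.006,.03))
    rect("mug",sel(.2,.43,-.33,-.18,.02,.1))
    rect("boards",sel(.66,.9,-.3,-.1,.03,.06))
    print("table z",np.median(sel(.4,.6,-.25,-.1,-.02,.02)[:,2]))
E
python3 - <<'E'
import cv2
a=cv2.imread('pics/top0.png')
cv2.imwrite('pics/topz.png',cv2.resize(a[110:280,10:280],None,fx=2.9,fy=2.9,interpolation=cv2.INTER_CUBIC))
E
```

```text
top mouldtop 1273 z 0.0492 [548.   38.2] [110.   84.1] 86.55
top bat 365 z 0.0113 [547.9  38.3] [131.4 100.5] 86.72
top posttop 160 z 0.089 [ 473.7 -352.2] [38.5 25.9] 0.07
top bar+head 515 z 0.0428 [ 569.3 -367.9] [145.7  79.5] 9.89
top head 183 z 0.0306 [ 621.5 -357.9] [80.9 24. ] 86.9
top dryer120 2943 z 0.1171 [530.3 336. ] [201.6 351.5] 5.17
top fan 1794 z 0.1588 [500.6 486.3] [148.9  73.3] 7.04
top lintel 571 z 0.1185 [543.5 187. ] [201.8  46. ] 6.97
top figure 1656 z 0.0138 [758.6 142.9] [112.7 111. ] 82.33
top figbase 1112 z 0.0116 [758.6 142.9] [112.7 111. ] 82.33
top mug 472 z 0.0738 [ 328.2 -263.7] [ 79.  105.4] 47.94
top boards 1848 z 0.047 [ 773.2 -192.1] [134.8 114.9] 4.81
table z -0.0007353321777006094
scene mouldtop 1037 z 0.0497 [550.7  39.8] [109.5  86. ] 88.23
scene bat 379 z 0.0116 [533.1  41.1] [129.7 137.6] 86.78
scene posttop 135 z 0.0895 [ 476.4 -352.2] [41.4 25.4] 0.51
scene bar+head 652 z 0.0433 [ 565.  -355.7] [ 79.4 144.9] 88.76
scene head 295 z 0.0298 [ 623.7 -357. ] [79.4 27.4] 88.76
scene dryer120 2543 z 0.1177 [524.3 343.7] [200.3 362.4] 7.9
scene fan 1080 z 0.1602 [504.3 486.2] [151.   74.3] 7.75
scene lintel 454 z 0.1189 [546.5 184.9] [199.4  45. ] 5.89
scene figure 2503 z 0.0208 [762.1 143.6] [113.  110.9] 82.16
scene figbase 1528 z 0.0125 [762.1 143.6] [113.  110.9] 82.16
scene mug 940 z 0.0628 [ 331.2 -262.1] [ 82.3 106. ] 45.98
scene boards 2876 z 0.0476 [ 777.9 -190.4] [134.3 115.1] 6.52
table z -0.0003030560334974508
```

View pics/topz.png

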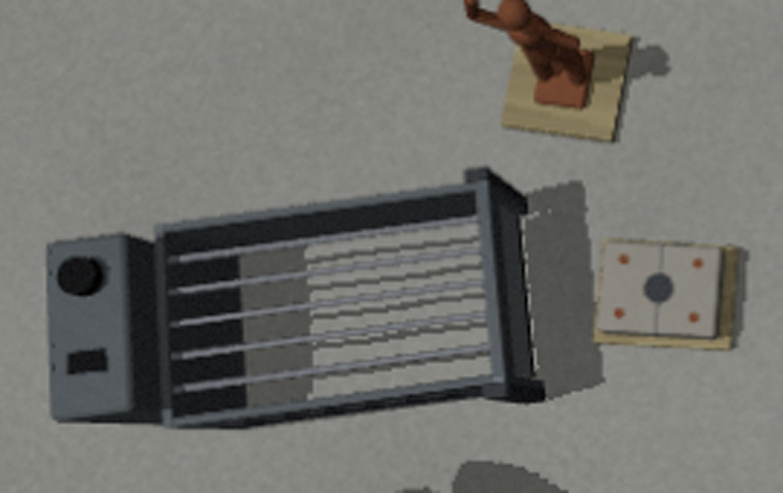

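```bash
python3 - <<'E'
from h import *
for n in ["top","scene"]:
    d=np.load(n+"0.npz"); c={k:d[k] for k in d}
    P=cloud(c).reshape(-1,3)
    s=P[(P[:,2]>.112)&(P[:,2]<.125)&(P[:,0]>.38)&(P[:,0]<.72)&(P[:,1]>.15)&(P[:,1]<.47)]
    lo=[];hi=[];
    for y in np.arange(.23,.43,.01):
        b=s[abs(s[:,1]-y)<.005]
        if len(b): lo.append((y,b[:,0].min()));hi.append((y,b[:,0].max()))
    lo=np.array(lo);hi=np.array(hi)
    for q,nm in((lo,"lo"),(hi,"hi")):
        k=np.polyfit(q[:,0],q[:,1],1);r=q[:,1]-np.polyval(k,q[:,0]);g=abs(r)<.004;k=np.polyfit(q[g,0],q[g,1],1)
        print(n,nm,"x at y=.18,.43",np.polyval(k,[.18,.43]).round(4),"ang",np.degrees(np.arctan(-k[0])).round(2),g.sum(),np.std(q[g,1]-np.polyval(k,q[g,0])).round(4))
    # mouth front edge
    f=[]
    for x in np.arange(.46,.64,.01):
        b=s[abs(s[:,0]-x)<.005]
        if len(b): f.append((x,b[:,1].min()))
    f=np.array(f);k=np.polyfit(f[:,0],f[:,1],1);r=f[:,1]-np.polyval(k,f[:,0]);g=abs(r)<.004;k=np.polyfit(f[g,0],f[g,1],1)
    print("front ang",np.degrees(np.arctan(k[0])).round(2),"y at .545",np.polyval(k,.545).round(4)); print(np.round(f,3).tolist())
E
```

```text
top lo x at y=.18,.43 [0.4543 0.4211] ang 7.54 20 0.0008
top hi x at y=.18,.43 [0.6333 0.5957] ang 8.55 20 0.0012
front ang 7.84 y at .545 0.1651
[[0.46, 0.153], [0.47, 0.155], [0.48, 0.156], [0.49, 0.158], [0.5, 0.159], [0.51, 0.16], [0.52, 0.161], [0.53, 0.163], [0.54, 0.164], [0.55, 0.167], [0.56, 0.167], [0.57, 0.169], [0.58, 0.17], [0.59, 0.171], [0.6, 0.172], [0.61, 0.174], [0.62, 0.175], [0.63, 0.177]]
scene lo x at y=.18,.43 [0.4583 0.4226] ang 8.13 20 0.001
scene hi x at y=.18,.43 [0.6358 0.6018] ang 7.73 20 0.0004
front ang 7.6 y at .545 0.1646
[[0.46, 0.153], [0.47, 0.155], [0.48, 0.156], [0.49, 0.157], [0.5, 0.158], [0.51, 0.159], [0.52, 0.161], [0.53, 0.164], [0.54, 0.162], [0.55, 0.165], [0.56, 0.167], [0.57, 0.167], [0.58, 0.169], [0.59, 0.171], [0.6, 0.173], [0.61, 0.174], [0.62, 0.174], [0.63, 0.176]]
```

Estimates:
- **Dryer:** mid-mouth at about (0.547, 0.166), yaw about 97.9°.
- **Mould:** about (0.549, 0.039), yaw about 87°.
- **Pusher:** post at (0.475, -0.352), yaw about -1.7°.

Sizes and heights match those given. I'll go above the post first.

Request:
{"api": "arm_command", "payload": {
  "increments": [
    {"hand":85,"linear":[6.16,-21.3,-2],"yaw":-19.64},
    {"hand":85,"linear":[6.16,-21.3,-2],"yaw":-19.64},
    {"hand":85,"linear":[6.16,-21.3,-2],"yaw":-19.64},
    {"hand":85,"linear":[6.16,-21.3,-2],"yaw":-19.64},
    {"hand":85,"linear":[6.16,-21.3,-2],"yaw":-19.64},
    {"hand":85,"linear":[6.16,-21.3,-2],"yaw":-19.64},
    {"hand":85,"linear":[6.16,-21.3,-2],"yaw":-19.64},
    {"hand":85,"linear":[6.16,-21.3,-2],"yaw":-19.64},
    {"hand":85,"linear":[6.16,-21.3,-2],"yaw":-19.64},
    {"hand":85,"linear":[6.16,-21.3,-2],"yaw":-19.64},
    {"hand":85,"linear":[6.16,-21.3,-2],"yaw":-19.64},
    {"hand":85,"linear":[6.16,-21.3,-2],"yaw":-19.64},
    {"hand":85,"linear":[6.16,-21.3,-2],"yaw":-19.64},
    {"hand":85,"linear":[6.16,-21.3,-2],"yaw":-19.64},
    {"hand":85,"linear":[6.16,-21.3,-2],"yaw":-19.64},
    {"hand":85,"linear":[6.16,-21.3,-2],"yaw":-19.64},
    {"hand":85,"linear":[6.16,-21.3,-2],"yaw":-19.64},
    {"hand":85,"linear":[6.16,-21.3,-2],"yaw":-19.64},
    {"hand":85,"linear":[6.16,-21.3,-2],"yaw":-19.64},
    {"hand":85,"linear":[6.16,-21.3,-2],"yaw":-19.64}
  ]
}}

```text
clock: 3.0
eef_pos: [0.4748, -0.3527, 0.1692]
eef_rot: [3.14, 0.001, -1.602]
force: [-0.1, 0.6, 0.6]
finger_gap: 0.0849
```

Request:
{"api": "arm_command", "payload": {
  "increments": [
    {"hand":85,"linear":[0,0,-1.25],"yaw":0},
    {"hand":85,"linear":[0,0,-2.0],"yaw":0},
    {"hand":85,"linear":[0,0,-2.55],"yaw":0},
    {"hand":85,"linear":[0,0,-2.55],"yaw":0},
    {"hand":20,"linear":[0,0,-2.55],"yaw":0},
    {"hand":20,"linear":[0,0,-2.55],"yaw":0},
    {"hand":20,"linear":[0,0,-2.55],"yaw":0},
    {"hand":20,"linear":[0,0,-2.55],"yaw":0},
    {"hand":20,"linear":[0,0,-2.55],"yaw":0},
    {"hand":20,"linear":[0,0,-2.55],"yaw":0},
    {"hand":20,"linear":[0,0,-2.55],"yaw":0},
    {"hand":20,"linear":[0,0,-2.55],"yaw":0}
  ],
  "squeeze": 70
}}

```text
clock: 4.2
eef_pos: [0.4755, -0.3522, 0.0693]
eef_rot: [-3.14, -0.001, -1.6]
force: [0.1, -0.2, 6.6]
finger_gap: 0.0252
```

Request:
{"api": "arm_command", "payload": {
  "increments": [
    {"hand":20,"linear":[0,0,0.5],"yaw":0},
    {"hand":20,"linear":[0,0,1.25],"yaw":0},
    {"hand":20,"linear":[0,0,2.0],"yaw":0},
    {"hand":20,"linear":[0,0,2.5],"yaw":0},
    {"hand":20,"linear":[0,0,2.5],"yaw":0},
    {"hand":20,"linear":[0,0,2.5],"yaw":0}
  ]
}}

```text
clock: 4.8
eef_pos: [0.475, -0.3518, 0.1674]
eef_rot: [3.141, 0.0, -1.6]
force: [-0.9, -0.1, -2.0]
finger_gap: 0.0255
```

```bash
python3 - <<'E'
from h import *
o=robot.get_obs();print(o["clock"],o["eef_pos"],o["eef_rot"],o["force"],o["finger_gap"])
for n in ["scene","top"]:
    c=optics.capture(n); save(c,n+"1.png"); P=cloud(c).reshape(-1,3)
    s=P[(P[:,0]>.5)&(P[:,0]<.68)&(abs(P[:,1]+.355)<.06)&(P[:,2]>.09)&(P[:,2]<.16)]
    print(n,len(s))
    for x in np.arange(.51,.66,.012):
        b=s[abs(s[:,0]-x)<.006]
        if len(b): print(round(x,3),len(b),b[:,1].min().round(4),b[:,1].max().round(4),np.median(b[:,2]).round(4))
E
```

```text
4.8 [ 0.47496255 -0.35178428  0.16736442] [ 3.14106654e+00  3.60913194e-04 -1.60034689e+00] [-0.93254076 -0.07603245 -1.95291653] 0.025514252430380628
scene 847
0.51 35 -0.3612 -0.3411 0.1421
0.522 32 -0.3601 -0.3414 0.1427
0.534 41 -0.3619 -0.3418 0.1427
0.546 37 -0.3621 -0.3423 0.1428
0.558 36 -0.3625 -0.3429 0.1425
0.57 41 -0.3629 -0.3432 0.1422
0.582 40 -0.3636 -0.3436 0.1425
0.594 38 -0.3641 -0.344 0.1425
0.606 41 -0.3637 -0.3445 0.1426
0.618 64 -0.3926 -0.3254 0.1421
0.63 403 -0.3949 -0.3152 0.125
0.642 28 -0.3628 -0.3164 0.1149
top 660
0.51 30 -0.3543 -0.3413 0.1411
0.522 47 -0.3617 -0.3417 0.1412
0.534 49 -0.3624 -0.3425 0.1412
0.546 47 -0.3626 -0.3427 0.1408
0.558 44 -0.3638 -0.3431 0.1412
0.57 49 -0.3635 -0.3433 0.1406
0.582 49 -0.3642 -0.3437 0.1407
0.594 48 -0.3644 -0.3446 0.141
0.606 47 -0.3647 -0.3443 0.1411
0.618 141 -0.3941 -0.3153 0.1262
0.63 102 -0.3957 -0.3154 0.127
```

View pics/scene1.png

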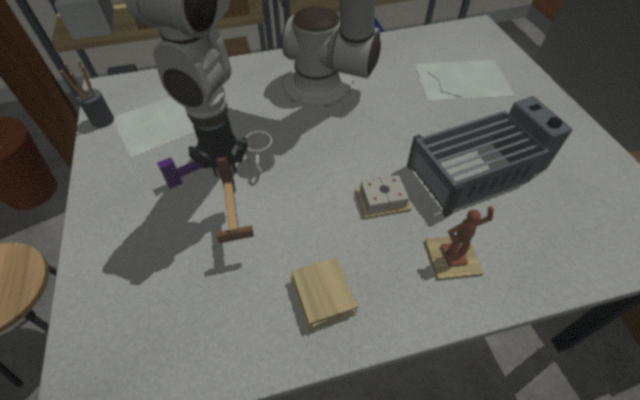

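The pusher is held level: bar top at about 0.142 m, yaw -1.7°, matching the tool. I'll swing it in behind the mould, lined up with the mould's own axis.

Request:
{"api": "arm_command", "payload": {
  "increments": [
    {"hand":20,"linear":[0.14,0.32,0],"yaw":1},
    {"hand":20,"linear":[0.28,0.64,0],"yaw":2},
    {"hand":20,"linear":[0.42,0.96,0],"yaw":3},
    {"hand":20,"linear":[0.56,1.28,0],"yaw":4},
    {"hand":20,"linear":[0.7,1.6,0],"yaw":5},
    {"hand":20,"linear":[0.84,1.92,0],"yaw":6},
    {"hand":20,"linear":[0.98,2.24,0],"yaw":7},
    {"hand":20,"linear":[1.12,2.56,0],"yaw":8},
    {"hand":20,"linear":[1.26,2.88,0],"yaw":9},
    {"hand":20,"linear":[1.4,3.2,0],"yaw":10},
    {"hand":20,"linear":[1.55,3.53,0],"yaw":11.1},
    {"hand":20,"linear":[1.55,3.53,0],"yaw":11.1},
    {"hand":20,"linear":[1.55,3.53,-1.0],"yaw":11.1},
    {"hand":20,"linear":[1.55,3.53,-1.8],"yaw":11.1},
    {"hand":20,"linear":[1.55,3.53,-2.3],"yaw":11.1},
    {"hand":20,"linear":[1.55,3.53,-2.3],"yaw":11.1},
    {"hand":20,"linear":[1.55,3.53,-2.3],"yaw":11.1}
  ]
}}

```text
clock: 6.6
eef_pos: [0.5367, -0.2109, 0.0762]
eef_rot: [-3.141, 0.001, -0.053]
force: [0.7, -0.9, -1.5]
finger_gap: 0.0253
```

```bash
python3 - <<'E'
from h import *
o=robot.get_obs();print(o["clock"],o["eef_pos"],o["eef_rot"],o["force"],o["finger_gap"])
for n in ["scene","top"]:
    c=optics.capture(n); save(c,n+"2.png"); P=cloud(c).reshape(-1,3)
    s=P[(abs(P[:,0]-.545)<.09)&(P[:,1]>-.2)&(P[:,1]<-.028)&(P[:,2]>.025)&(P[:,2]<.055)]
    print(n)
    for y in np.arange(-.17,-.02,.012):
        b=s[abs(s[:,1]-y)<.006]
        if len(b): print(round(y,3),len(b),b[:,0].min().round(4),b[:,0].max().round(4),np.median(b[:,2]).round(4))
    m=P[(abs(P[:,0]-.55)<.09)&(P[:,1]>-.027)&(P[:,1]<.11)&(P[:,2]>.044)&(P[:,2]<.056)]
    print(cv2.minAreaRect((m[:,:2]*1000).astype(np.float32)))
E
python3 -c "
import cv2
a=cv2.imread('pics/top2.png')
cv2.imwrite('pics/top2z.png',cv2.resize(a[110:280,130:400],None,fx=2.9,fy=2.9,interpolation=cv2.INTER_CUBIC))"
```

```text
6.6 [ 0.53665024 -0.21085915  0.07617741] [-3.14136141e+00  1.00450873e-03 -5.25640428e-02] [ 0.68668318 -0.86190037 -1.5413008 ] 0.02527011759348699
scene
-0.17 50 0.5302 0.5512 0.0497
-0.158 43 0.532 0.5523 0.0496
-0.146 46 0.5313 0.5525 0.0509
-0.134 43 0.5319 0.5542 0.0505
-0.122 46 0.5338 0.5549 0.0501
-0.11 45 0.5333 0.5545 0.0505
-0.098 44 0.5352 0.555 0.0503
-0.086 46 0.5349 0.5565 0.0513
-0.074 44 0.5367 0.5569 0.0508
-0.062 110 0.506 0.5876 0.0378
-0.05 44 0.5084 0.5853 0.0378
((551.2764282226562, 40.267250061035156), (108.51385498046875, 86.24435424804688), 87.51807403564453)
top
-0.134 4 0.5441 0.5503 0.0524
-0.122 30 0.5314 0.5499 0.0519
-0.11 38 0.5317 0.5499 0.052
-0.098 34 0.5324 0.5531 0.0516
-0.086 37 0.533 0.5528 0.0515
-0.074 29 0.5339 0.5525 0.0514
-0.062 115 0.5059 0.5855 0.0382
-0.05 49 0.5061 0.585 0.0374
((547.9619140625, 38.17071533203125), (109.17212677001953, 84.04669952392578), 86.93413543701172)
```

View pics/top2z.png

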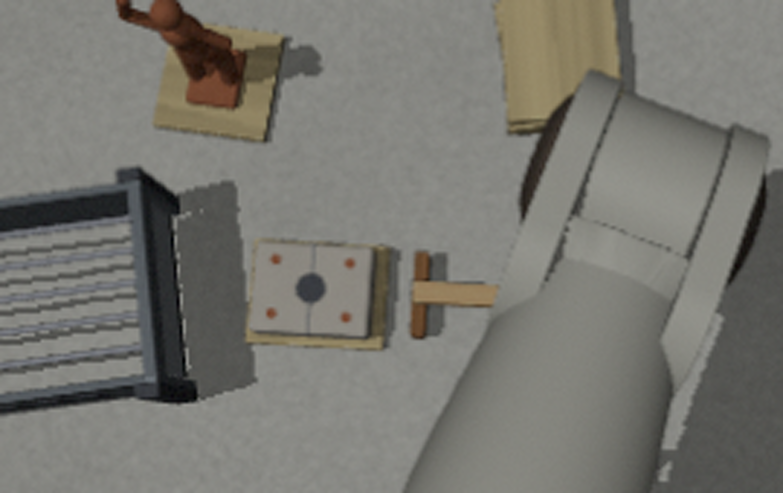

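View pics/scene2.png

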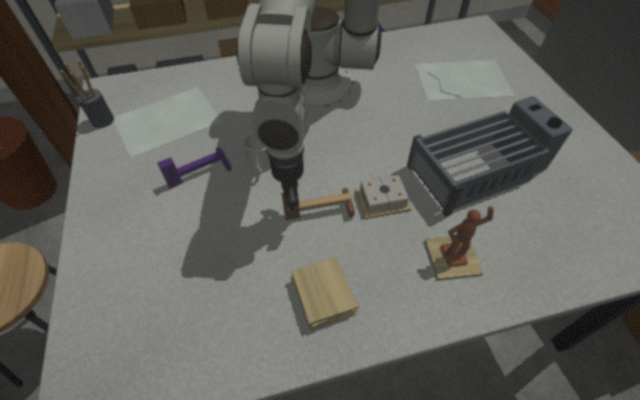

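Top view: the head, at about column 420 of the crop, sits squarely behind the mould with a 25 mm gap and rides about 6 mm up. I'll work out the waypoints for a straight push, an arc and a second straight push.

```bash
python3 - <<'E'
import numpy as np
S=np.array([.5367,-.2109]);a0=87.2;D=np.array([.547,.166])
d=lambda a:np.array([np.cos(np.radians(a)),np.sin(np.radians(a))])
u=d(97.9);v=np.array([-u[1],u[0]])
F=S+.16*d(a0);a=a0;t=0
while t<315.1:
    if t%15==0 or t>=314:
        T=F-.16*d(a);r=(T-S)/.04; print(int(t),np.round(r,2),round((a-a0)/8,2),"F s,v",np.round([(F-D)@u*1e3,(F-D)@v*1e3]),T.round(3))
    F=F+.001*d(a);t+=1
    if 115<=t<205:a+=10.7/90
E
```

```text
0 [0. 0.] 0.0 F s,v [-215.   32.] [ 0.537 -0.211]
15 [0.02 0.37] 0.0 F s,v [-200.   30.] [ 0.537 -0.196]
30 [0.04 0.75] 0.0 F s,v [-185.   27.] [ 0.538 -0.181]
45 [0.05 1.12] 0.0 F s,v [-170.   24.] [ 0.539 -0.166]
60 [0.07 1.5 ] 0.0 F s,v [-156.   21.] [ 0.54  -0.151]
75 [0.09 1.87] 0.0 F s,v [-141.   18.] [ 0.54  -0.136]
90 [0.11 2.25] 0.0 F s,v [-126.   16.] [ 0.541 -0.121]
105 [0.13 2.62] 0.0 F s,v [-112.   13.] [ 0.542 -0.106]
120 [0.2  2.99] 0.09 F s,v [-97.  10.] [ 0.545 -0.091]
135 [0.33 3.37] 0.31 F s,v [-82.   8.] [ 0.55  -0.076]
150 [0.45 3.74] 0.54 F s,v [-67.   6.] [ 0.555 -0.061]
165 [0.56 4.12] 0.76 F s,v [-52.   4.] [ 0.559 -0.046]
180 [0.66 4.51] 0.98 F s,v [-37.   3.] [ 0.563 -0.031]
195 [0.74 4.89] 1.2 F s,v [-22.   3.] [ 0.566 -0.015]
210 [0.77 5.27] 1.34 F s,v [-7.  3.] [0.567 0.   ]
225 [0.71 5.64] 1.34 F s,v [8. 3.] [0.565 0.015]
240 [0.66 6.02] 1.34 F s,v [23.  3.] [0.563 0.03 ]
255 [0.61 6.39] 1.34 F s,v [38.  3.] [0.561 0.045]
270 [0.56 6.76] 1.34 F s,v [53.  3.] [0.559 0.059]
285 [0.51 7.13] 1.34 F s,v [68.  3.] [0.557 0.074]
300 [0.46 7.5 ] 1.34 F s,v [83.  3.] [0.555 0.089]
314 [0.41 7.85] 1.34 F s,v [97.  3.] [0.553 0.103]
315 [0.41 7.87] 1.34 F s,v [98.  3.] [0.553 0.104]
```

Request:
{"api": "arm_command", "payload": {
  "increments": [
    {"hand":20,"linear":[0,0,-0.1],"yaw":0},
    {"hand":20,"linear":[0.02,0.37,-0.1],"yaw":0},
    {"hand":20,"linear":[0.03,0.6,-0.1],"yaw":0},
    {"hand":20,"linear":[0.04,0.8,-0.1],"yaw":0},
    {"hand":20,"linear":[0.05,1.12,-0.1],"yaw":0},
    {"hand":20,"linear":[0.07,1.5,-0.1],"yaw":0},
    {"hand":20,"linear":[0.09,1.87,-0.1],"yaw":0},
    {"hand":20,"linear":[0.11,2.25,-0.1],"yaw":0},
    {"hand":20,"linear":[0.13,2.62,-0.1],"yaw":0},
    {"hand":20,"linear":[0.13,2.62,-0.1],"yaw":0}
  ]
}}

```text
clock: 7.7
eef_pos: [0.5423, -0.1035, 0.0723]
eef_rot: [-3.14, 0.0, -0.048]
force: [0.4, 0.3, -2.7]
finger_gap: 0.0251
```

```bash
cat > look.py <<'E'
from h import *
import sys
k=sys.argv[1]
o=robot.get_obs();print(o["clock"],o["eef_pos"],o["eef_rot"],o["force"],o["finger_gap"])
ims=[]
for n in ["scene","top"]:
    c=optics.capture(n); save(c,n+k+".png"); P=cloud(c)
    a=c["color"][:,:,::-1]; a=a[110:280,130:400] if n=="top" else a[120:280,270:570]
    ims.append(cv2.resize(a,(780,int(780*a.shape[0]/a.shape[1])),interpolation=cv2.INTER_CUBIC)[:,:])
    P=P.reshape(-1,3)
    m=P[(abs(P[:,0]-.55)<.11)&(P[:,1]>-.027)&(P[:,1]<.165)&(P[:,2]>.046)&(P[:,2]<.056)]
    if len(m)>20: print(n,len(m),cv2.minAreaRect((m[:,:2]*1000).astype(np.float32)))
cv2.imwrite("pics/both%s.png"%k,cv2.resize(np.vstack(ims),(520,600)))
E
python3 look.py 3
```

```text
7.7 [ 0.54228414 -0.10352554  0.07228116] [-3.14041857e+00  1.89718777e-04 -4.81992281e-02] [ 0.41111959  0.30678724 -2.69406679] 0.02513732433291495
scene 1071 ((556.0828857421875, 92.35113525390625), (135.93963623046875, 211.68545532226562), 27.37937355041504)
top 1130 ((520.25537109375, 105.67140197753906), (118.72539520263672, 146.96522521972656), 89.84303283691406)
```

View pics/both3.png

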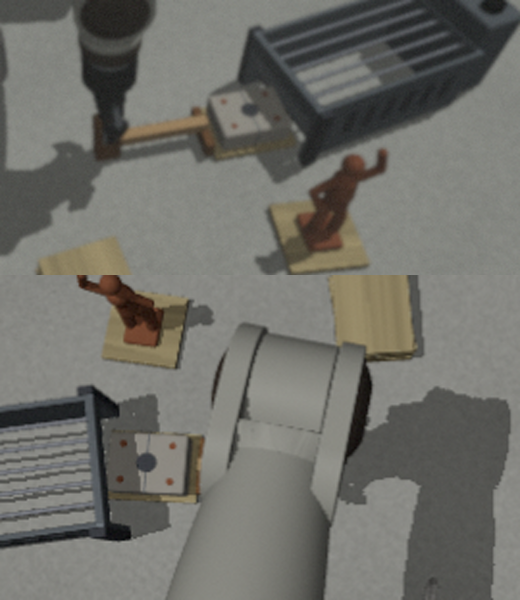

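The mould tracks straight, with its front just entering the mouth and well inside both jambs. Next comes the arc.

Request:
{"api": "arm_command", "payload": {
  "increments": [
    {"hand":20,"linear":[0.03,0.2,0],"yaw":0.03},
    {"hand":20,"linear":[0.07,0.37,0],"yaw":0.09},
    {"hand":20,"linear":[0.13,0.56,0],"yaw":0.2},
    {"hand":20,"linear":[0.2,0.75,0],"yaw":0.31},
    {"hand":20,"linear":[0.26,0.94,0],"yaw":0.42},
    {"hand":20,"linear":[0.32,1.12,0],"yaw":0.54},
    {"hand":20,"linear":[0.38,1.31,0],"yaw":0.65},
    {"hand":20,"linear":[0.43,1.5,0],"yaw":0.76},
    {"hand":20,"linear":[0.48,1.7,0],"yaw":0.87},
    {"hand":20,"linear":[0.53,1.89,0],"yaw":0.98},
    {"hand":20,"linear":[0.57,2.08,0],"yaw":1.09},
    {"hand":20,"linear":[0.61,2.27,0],"yaw":1.2},
    {"hand":20,"linear":[0.64,2.65,0],"yaw":1.33},
    {"hand":20,"linear":[0.64,2.65,0],"yaw":1.33}
  ]
}}

```text
clock: 9.2
eef_pos: [0.568, 0.001, 0.0722]
eef_rot: [-3.141, 0.0, 0.136]
force: [-0.5, -1.2, -2.7]
finger_gap: 0.0251
```

```bash
python3 look.py 4
```

```text
9.2 [0.5679824  0.00101645 0.0721759 ] [-3.14093895e+00  7.63844386e-05  1.36207247e-01] [-0.47847804 -1.22013162 -2.66105707] 0.025085041224436905
scene 251 ((546.1331787109375, 89.4898910522461), (93.90528869628906, 216.2083740234375), 33.30779266357422)
```

View pics/both4.png

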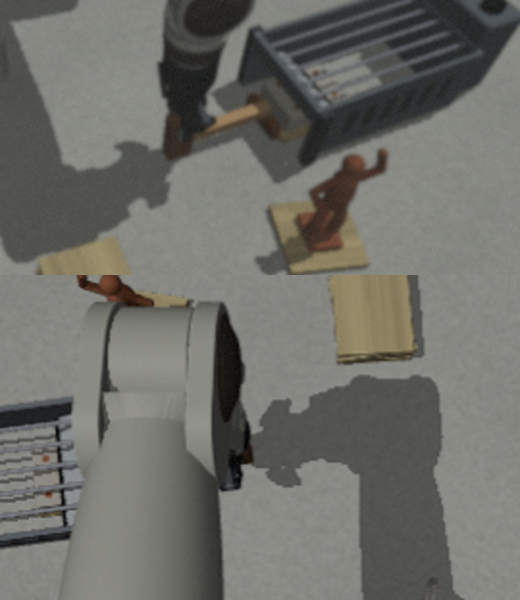

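```bash
python3 - <<'E'
from h import *
for n in ["top","scene"]:
    c=optics.capture(n);P=cloud(c).reshape(-1,3)
    s=P[(P[:,0]>.45)&(P[:,0]<.9)&(P[:,1]>-.12)&(P[:,1]<.09)&(P[:,2]>.12)]
    for lo in np.arange(.12,.5,.04):
        b=s[(s[:,2]>lo)&(s[:,2]<lo+.04)]
        if len(b): print(n,round(lo,2),len(b),"x",b[:,0].min().round(3),b[:,0].max().round(3),"y",b[:,1].min().round(3),b[:,1].max().round(3))
    f=P[(P[:,0]>.66)&(P[:,0]<.85)&(P[:,1]>.08)&(P[:,1]<.25)&(P[:,2]>.05)&(P[:,2]<.23)]
    if len(f): print("fig",f.min(0).round(3),f.max(0).round(3))
E
```

```text
top 0.12 95 x 0.502 0.547 y -0.023 0.004
top 0.16 41 x 0.527 0.581 y -0.039 -0.01
top 0.2 30 x 0.533 0.576 y -0.038 -0.017
top 0.24 25 x 0.552 0.581 y -0.042 -0.039
top 0.28 31 x 0.52 0.581 y -0.042 -0.033
top 0.32 115 x 0.52 0.61 y -0.049 -0.035
top 0.36 46 x 0.522 0.553 y -0.047 -0.04
top 0.44 145 x 0.474 0.618 y -0.062 -0.05
top 0.48 1148 x 0.45 0.618 y -0.062 0.05
fig [0.745 0.102 0.096] [0.775 0.185 0.206]
scene 0.12 308 x 0.505 0.635 y -0.02 0.022
scene 0.16 236 x 0.566 0.614 y -0.036 0.032
scene 0.2 392 x 0.556 0.608 y -0.037 0.033
scene 0.24 454 x 0.551 0.61 y -0.04 0.036
scene 0.28 355 x 0.539 0.624 y -0.042 0.042
scene 0.32 927 x 0.523 0.626 y -0.047 0.048
scene 0.36 1110 x 0.525 0.624 y -0.045 0.046
scene 0.4 935 x 0.526 0.616 y -0.05 0.039
scene 0.44 1054 x 0.477 0.622 y -0.061 0.05
scene 0.48 2455 x 0.45 0.623 y -0.061 0.051
fig [0.748 0.101 0.05 ] [0.782 0.186 0.207]
```

Everything on the arm stays at x < 0.64, and the figure starts at 0.70, so it is clear. I'll push on along the dryer axis.

Request:
{"api": "arm_command", "payload": {
  "increments": [
    {"hand":20,"linear":[-0.05,0.35,0],"yaw":0},
    {"hand":20,"linear":[-0.1,0.7,0],"yaw":0},
    {"hand":20,"linear":[-0.15,1.05,0],"yaw":0},
    {"hand":20,"linear":[-0.19,1.4,0],"yaw":0},
    {"hand":20,"linear":[-0.24,1.75,0],"yaw":0},
    {"hand":20,"linear":[-0.29,2.1,0],"yaw":0},
    {"hand":20,"linear":[-0.33,2.4,0],"yaw":0},
    {"hand":20,"linear":[-0.36,2.6,0],"yaw":0},
    {"hand":20,"linear":[-0.38,2.72,0],"yaw":0},
    {"hand":20,"linear":[-0.38,2.72,0],"yaw":0}
  ]
}}

```text
clock: 10.4
eef_pos: [0.5524, 0.1098, 0.0721]
eef_rot: [-3.141, 0.0, 0.136]
force: [0.3, 1.4, -4.8]
finger_gap: 0.0251
```

```bash
python3 look.py 5
```

```text
10.4 [0.55241812 0.10983627 0.07207498] [-3.14053631e+00  4.24851599e-04  1.36152561e-01] [ 0.25643515  1.42414075 -4.80846585] 0.02513279209900796
scene 31 ((562.3861083984375, 124.0137939453125), (74.81986999511719, 22.9243106842041), 79.98922729492188)
```

View pics/both5.png

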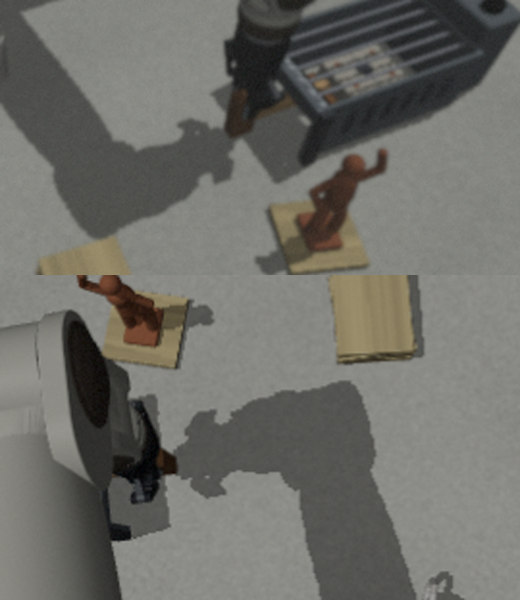

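Face is about 104 mm past the mouth, with the mould visible through the grid. I'll withdraw straight back.

Request:
{"api": "arm_command", "payload": {
  "increments": [
    {"hand":20,"linear":[0.04,-0.3,0],"yaw":0},
    {"hand":20,"linear":[0.11,-0.8,0],"yaw":0},
    {"hand":20,"linear":[0.19,-1.35,0],"yaw":0},
    {"hand":20,"linear":[0.26,-1.9,0],"yaw":0},
    {"hand":20,"linear":[0.34,-2.45,0],"yaw":0},
    {"hand":20,"linear":[0.42,-3.0,0],"yaw":0},
    {"hand":20,"linear":[0.49,-3.55,0],"yaw":0},
    {"hand":20,"linear":[0.57,-4.1,0],"yaw":0},
    {"hand":20,"linear":[0.65,-4.65,0],"yaw":0},
    {"hand":20,"linear":[0.71,-5.1,0],"yaw":0},
    {"hand":20,"linear":[0.76,-5.45,0],"yaw":0},
    {"hand":20,"linear":[0.76,-5.45,0],"yaw":0}
  ]
}}

```text
clock: 11.7
eef_pos: [0.5832, -0.1108, 0.0723]
eef_rot: [3.141, -0.0, 0.133]
force: [0.1, 0.6, -2.6]
finger_gap: 0.0254
```

```bash
python3 look.py 6
```

```text
11.7 [ 0.58317624 -0.11081038  0.0722938 ] [ 3.14143921e+00 -1.27826190e-04  1.33354560e-01] [ 0.12588621  0.62751408 -2.55677652] 0.0254151743682984
scene 192 ((530.0704345703125, 72.90147399902344), (49.6751594543457, 224.52394104003906), 32.92821502685547)
top 37 ((522.1513671875, 105.25746154785156), (43.997798919677734, 171.71719360351562), 43.7215461730957)
```

View pics/both6.png

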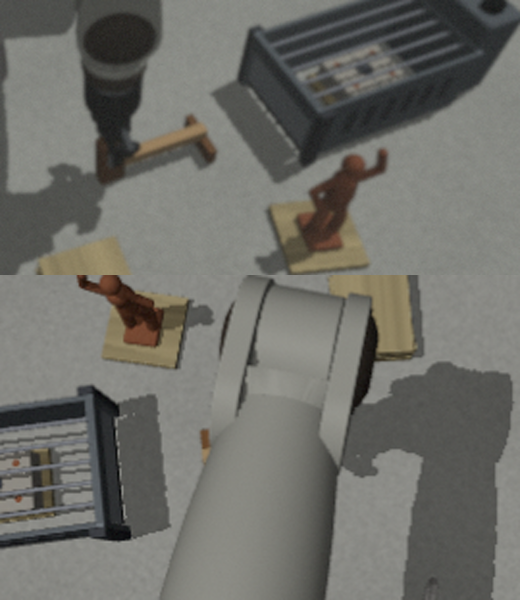

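The flap hangs shut, the mould is deep inside and the pusher is clear. I'll back off a bit more, then set it down and release.

Request:
{"api": "arm_command", "payload": {
  "increments": [
    {"hand":20,"linear":[0.07,-0.5,0],"yaw":0},
    {"hand":20,"linear":[0.14,-1.0,0],"yaw":0},
    {"hand":20,"linear":[0.14,-1.0,0],"yaw":0},
    {"hand":20,"linear":[0.14,-1.0,-0.04],"yaw":0},
    {"hand":20,"linear":[0.14,-1.0,-0.08],"yaw":0},
    {"hand":20,"linear":[0.14,-1.0,-0.08],"yaw":0},
    {"hand":20,"linear":[0.14,-1.0,-0.08],"yaw":0}
  ]
}}

```text
clock: 12.5
eef_pos: [0.5887, -0.1481, 0.0694]
eef_rot: [-3.141, -0.0, 0.136]
force: [-0.4, 2.0, 1.3]
finger_gap: 0.0253
```

Request:
{"api": "arm_command", "payload": {
  "increments": [
    {"hand":32,"linear":[0,0,0],"yaw":0},
    {"hand":45,"linear":[0,0,0],"yaw":0},
    {"hand":70,"linear":[0,0,0],"yaw":0},
    {"hand":85,"linear":[0,0,0],"yaw":0},
    {"hand":85,"linear":[0,0,0],"yaw":0},
    {"hand":85,"linear":[0,0,0],"yaw":0},
    {"hand":85,"linear":[0,0,0.5],"yaw":0},
    {"hand":85,"linear":[0,0,1.2],"yaw":0},
    {"hand":85,"linear":[0,0,2.2],"yaw":0},
    {"hand":85,"linear":[0,0,3.4],"yaw":0},
    {"hand":85,"linear":[-1.0,-1.0,4.5],"yaw":0},
    {"hand":85,"linear":[-2.0,-2.0,4.5],"yaw":0},
    {"hand":85,"linear":[-3.0,-3.0,4.5],"yaw":0},
    {"hand":85,"linear":[-4.0,-4.0,4.5],"yaw":0},
    {"hand":85,"linear":[-5.0,-5.0,4.5],"yaw":0},
    {"hand":85,"linear":[-6.0,-6.0,4.5],"yaw":0},
    {"hand":85,"linear":[-6.0,-6.0,4.5],"yaw":0}
  ]
}}

```text
clock: 14.2
eef_pos: [0.3476, -0.3895, 0.2494]
eef_rot: [3.141, -0.0, 0.135]
force: [0.7, -1.1, 1.0]
finger_gap: 0.0845
```

```bash
python3 look.py 7; python3 - <<'E'
from h import *
for n in ["top","scene"]:
    c=optics.capture(n);P=cloud(c).reshape(-1,3)
    def rect(nm,x0,x1,y0,y1,z0,z1):
        p=P[(P[:,0]>x0)&(P[:,0]<x1)&(P[:,1]>y0)&(P[:,1]<y1)&(P[:,2]>z0)&(P[:,2]<z1)]
        if len(p)>5:
            r=cv2.minAreaRect((p[:,:2]*1000).astype(np.float32)); print(n,nm,len(p),"z",np.median(p[:,2]).round(4),np.round(r[0],1),np.round(r[1],1),round(r[2],2))
    rect("post",.55,.63,-.2,-.1,.083,.097)
    rect("bar",.53,.64,-.11,-.02,.038,.055)
    rect("head",.5,.64,-.02,.05,.02,.036)
    rect("pusher all",.5,.66,-.22,.08,.015,.1)
    rect("mould",.47,.62,.26,.42,.04,.056)
    rect("figbase",.66,.9,.04,.25,.006,.03)
    rect("boards",.66,.9,-.3,-.1,.03,.06)
    rect("mug",.2,.43,-.33,-.18,.02,.1)
    for r in optics.tip_of(n,"flap_edge")[:2]: print(r["conf"],r["at"],onz(c,[r["at"]],.01))
E
```

```text
14.2 [ 0.34760278 -0.38952969  0.24937937] [ 3.14092791e+00 -4.30155961e-04  1.35404342e-01] [ 0.6837779  -1.09556797  0.98798003] 0.08453032500495777
scene 47 ((530.2583618164062, 73.20686340332031), (48.691829681396484, 223.9798583984375), 33.2822151184082)
top 31 ((525.0704345703125, 73.81936645507812), (46.14944076538086, 216.01040649414062), 33.01762390136719)
top post 154 z 0.0887 [ 587.7 -147.6] [26.1 39.8] 8.14
top bar 261 z 0.0439 [577.  -65.5] [20.5 91.7] 7.49
top head 120 z 0.029 [568.   -2.8] [79.5 22.7] 7.46
top pusher all 746 z 0.0441 [565.6 -77.8] [180.2  77.5] 88.78
top mould 1198 z 0.0487 [541.8 330.8] [126.6 158.8] 7.78
top figbase 1119 z 0.0116 [774.9 140.1] [112.9 142.5] 82.34
top boards 1838 z 0.047 [ 773.4 -192.2] [133.  115.1] 4.7
top mug 471 z 0.0737 [ 327.9 -263.6] [ 79.4 104.8] 47.27
0.71 [190.4, 209.0] [[0.55293799 0.17369993 0.01      ]]
scene post 158 z 0.0894 [ 589.4 -148. ] [29.8 38.8] 6.9
scene bar 257 z 0.0445 [579.2 -64.6] [21.5 91.4] 8.05
scene head 126 z 0.0293 [572.1  -4.4] [81.4 32.1] 7.16
scene pusher all 1040 z 0.0441 [581.  -78.1] [ 82.2 180.4] 7.16
scene mould 835 z 0.0495 [548. 344.] [134.1 131.1] 9.12
scene figbase 1513 z 0.0124 [774.7 140.6] [169.3 127. ] 51.92
scene boards 2867 z 0.0476 [ 777.7 -190.3] [134.1 115.3] 6.2
scene mug 943 z 0.0627 [ 333.9 -251.2] [108.7  79. ] 15.94
0.9 [425.4, 186.3] [[0.54245588 0.17053898 0.01      ]]
```

View pics/both7.png

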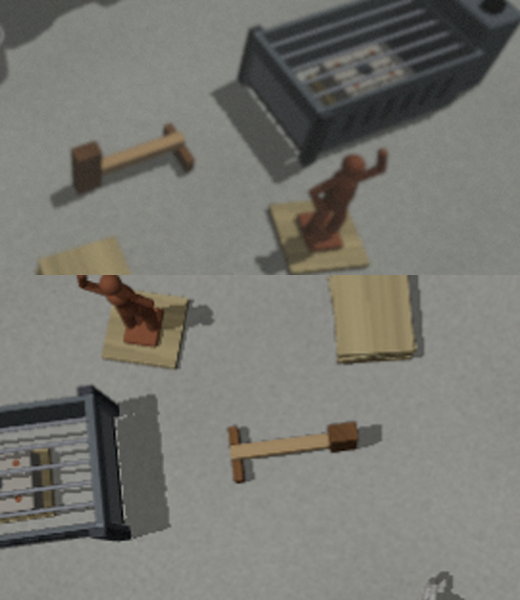

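View pics/scene7.png

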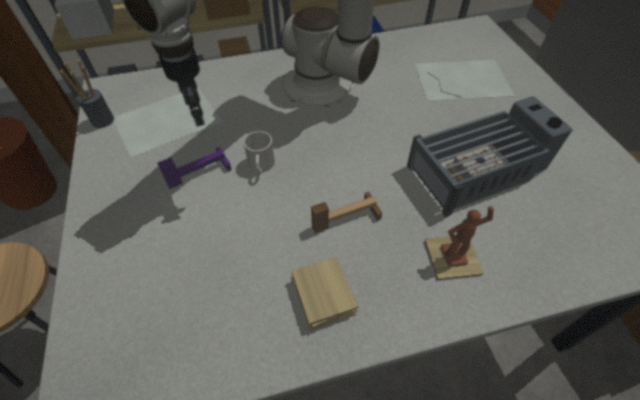

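```bash
python3 - <<'E'
import cv2,numpy as np
from rig import robot
for n,r in (("scene",(195,285,415,500)),("top",(95,170,160,240)),("scene",(255,330,285,365)),("top",(100,165,295,355))):
    a,b=[cv2.imread(f"pics/{n}{k}.png",0).astype(float)[r[0]:r[1],r[2]:r[3]] for k in (0,7)]
    print(n,cv2.phaseCorrelate(a,b),abs(a-b).mean())
print(robot.close_job())
E
```

```text
scene ((-0.007173035737594091, -0.014206124486207727), 1.0401054679882498) 3.2751633986928104
top ((-0.012367682593904306, 0.4945813562629837), 1.0029628778236124) 4.922666666666666
scene ((0.13476540163769357, 0.522781092436972), 1.0250356207876612) 3.442
top ((-0.016416087381159628, -0.04086561141973988), 0.9967648290776016) 5.122564102564103
the job is handed in; nothing more can be done
None
```

The mould is inside the drying box with the flap shut behind it, and the pusher lies flat on the table outside. I handed the job in at about 14 s of the 54 s allowed.

**What I did:** I gripped the wooden pusher by its post and brought it squarely behind the mould. I pushed the mould straight, along a gentle curve and then straight again through the flap, until the pusher's face was about 104 mm past the mouth. I then drew the pusher out, set it down and moved the arm away.

**Last checks:**
- **Mould and flap:** in the final pictures the mould shows through the grid, well inside, and the flap hangs shut. The flap-edge detections put it at the mouth plane in both views.
- **Mould depth:** this comes from the arm's position when it stopped pushing. I did not measure it separately afterwards, because the grid disturbs the depth picture there.
- **Pusher:** it stands on its underside, with the post top at 89 mm and the bar top at 44 mm. Its head is about 150 mm from the mouth.
- **Figure and boards:** before and after pictures differ by no more than about half a pixel. One automatic outline of the figure's base came out larger at the end. I put that down to stray depth points, since the pictures show no shift.
- **Mug:** one camera's measurement was unchanged. The other camera's outline differed by about 11 mm, and I did not resolve that. The mug looks the same in the final picture, and the lifted pusher never swung over it.

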